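Unload the vise and gather the feet in the tray's corner

TASK

Slide the little vise's jaw well open, lift out the finished mounting foot and lay it in the parts tray, which stays flat on the table, with the other three. Then take the tray by its upright grip fin and tip it 20 to 35 degrees so that all four feet slide together into the corner with the pouring lip; finish while still holding the tray tipped, feet gathered and still, with the vise left open and the tape, screwdriver and pliers left alone.

Things in the scene. Friction and masses are not known exactly. Their poses are not given: they have to be found in the camera images.
- vise: grey drill-press vise fixed to the table, base 170 x 80 x 25 mm (x from -55 to +115 mm). Origin under the clamped foot, at table height; its x axis points the way the moving jaw opens. The bed, on which the foot stands, is 25 mm above the table. The fixed jaw, 60 mm wide, has its face at x = -16 mm and its top 45 mm above the table
- jaw (a joint): opening of the vise's moving steel jaw in m along the vise's +x: 0 closed, 0.04 fully open. Slides by hand against 3 N of friction and stays where left. Jaw 52 mm wide, top 40 mm above the table; its lip overlaps the clamped foot's flange by 5 mm from above, so the foot cannot be lifted until the jaw has opened by some 10 mm
- jaw_fin (a point): centre of the dark upright grip fin on the moving jaw, 65 mm above the table and (jaw closed) 60 mm along the vise's x from its origin; moves with the jaw, axes as the vise's. The fin is 10 mm thick along x, 34 mm wide along y, from 39 to 81 mm above the table
- tray: loose open grey plastic tray, about 350 g, outside 170 x 140 x 44 mm (x, y, z), walls 5 mm, floor 4 mm; origin at the centre of its underside. Inside slick: feet start to slide at about 10 degrees of tilt, along a wall from about 20; the underside grips the table. Corner +x +y has a small pouring lip at the rim; the corner across the diagonal, -x -y, has an upright grip fin
- tray_corner (a point): the inner corner of the tray's floor below the pouring lip: at (80, 65, 4) mm in the tray's frame; the lip reaches 22 mm outward from the corner. The tray's outer bottom corner there, on which it can be tipped, is at (85, 70, 0) mm in the tray's frame. The quarter of the floor at this corner starts empty
- tray_grip (a point): point on the tray's upright grip fin at the corner across the diagonal from the lip, at (-91, -75, 68) mm in the tray's frame. The fin is 10 mm thick and 46 mm long along the diagonal towards the lip, centred on this point, top 90 mm above the tray's underside; its faces are vertical and lie along that diagonal (which is turned 0.689 rad from the tray's x towards its y)
- foot_new: aluminium mounting foot: flange 30 x 24 x 6 mm (x, y, z) with a boss 16 x 24 x 20 mm standing centred on it (inverted T, 26 mm high, a small hole in the top), 50 g; origin at the centre of its underside, z up. At the start it is clamped in the vise, its axes along the vise's
- foot1: aluminium mounting foot: flange 30 x 24 x 6 mm (x, y, z) with a boss 16 x 24 x 20 mm standing centred on it (inverted T, 26 mm high, a small hole in the top), 50 g; origin at the centre of its underside, z up. At the start it stands in the tray
- foot2: aluminium mounting foot: flange 30 x 24 x 6 mm (x, y, z) with a boss 16 x 24 x 20 mm standing centred on it (inverted T, 26 mm high, a small hole in the top), 50 g; origin at the centre of its underside, z up. At the start it stands in the tray
- foot3: aluminium mounting foot: flange 30 x 24 x 6 mm (x, y, z) with a boss 16 x 24 x 20 mm standing centred on it (inverted T, 26 mm high, a small hole in the top), 50 g; origin at the centre of its underside, z up. At the start it stands in the tray
- tape: bystander: black ring-shaped tape roll, 90 mm across, 19 mm high, lying flat; origin under its centre
- screwdriver: bystander: screwdriver 160 mm long with a red handle, lying along its x axis
- pliers: bystander: pliers with red handles, 160 mm long, 16 mm high, lying along their x axis

How it is judged:
On the way, in this order (a step that is already met when the one before it is completed fails the run):
1. the vise jaw is slid open by at least 15 mm, the foot still standing on the vise (value of joint jaw above 0.015 m and distance of foot_new from where it was at the start of the episode below 0.03 m), for 0.1 s.
2. the finished foot lies in the tray, let go, and the tray is flat on the table (x of foot_new in the frame of tray between -0.082 and 0.082 m and y of foot_new in the frame of tray between -0.067 and 0.067 m and z of foot_new in the frame of tray between -0.005 and 0.04 m and contact force between the fingers and foot_new below 0.1 N and linear speed of foot_new below 0.05 m/s and angle between tray's own z axis and vertical below 0.1 rad and height (world z) of tray below 0.01 m), for 0.2 s.
At the end, for the whole second after the job is handed in: the tray is held by the fingers at 16 to 49 degrees of tilt, leaning on neither the vise nor the bystanders; all four feet are in it, at rest, each with the centre of its underside within 90 mm of the inner floor corner under the pouring lip; the vise jaw is open by more than 12 mm (angle between tray's own z axis and vertical between 0.28 and 0.85 rad and contact force between the fingers and tray above 0.5 N and value of joint jaw above 0.012 m and contact force between tray and vise below 0.3 N and contact force between tray and tape below 0.3 N and contact force between tray and screwdriver below 0.3 N and contact force between tray and pliers below 0.3 N and linear speed of each of tray, foot_new, foot1, foot2, foot3 below 0.03 m/s and x of foot_new in the frame of tray between -0.082 and 0.082 m and y of foot_new in the frame of tray between -0.067 and 0.067 m and z of foot_new in the frame of tray between -0.005 and 0.04 m and distance between each of foot_new, foot1, foot2, foot3 and tray_corner below 0.09 m and x of foot1 in the frame of tray between -0.082 and 0.082 m and y of foot1 in the frame of tray between -0.067 and 0.067 m and z of foot1 in the frame of tray between -0.005 and 0.04 m and x of foot2 in the frame of tray between -0.082 and 0.082 m and y of foot2 in the frame of tray between -0.067 and 0.067 m and z of foot2 in the frame of tray between -0.005 and 0.04 m and x of foot3 in the frame of tray between -0.082 and 0.082 m and y of foot3 in the frame of tray between -0.067 and 0.067 m and z of foot3 in the frame of tray between -0.005 and 0.04 m); the arm keeps its last pose, push and grip.
It fails at once if the tape is disturbed (moved by more than 25 mm) (distance of tape from where it was at the start of the episode above 0.025 m).
It fails at once if the screwdriver is disturbed (moved by more than 25 mm) (distance of screwdriver from where it was at the start of the episode above 0.025 m).
It fails at once if the pliers is disturbed (moved by more than 25 mm) (distance of pliers from where it was at the start of the episode above 0.025 m).
It also fails if it takes over 61 s, if anything falls off the work surface, if the arm or the gripper's body presses on something with over 40 N, if the wrist force passes 120 N, or if a joint passes its speed limit or range.

ROBOT

A 6-joint arm with a two-finger parallel gripper is mounted at the origin on the work surface. World frame = base frame: x ahead of the robot, y to its left, z up, the work surface at z = 0. Lengths are in m, angles in rad, forces in N, time in s.
With the tool pointing down it reaches from about 0.375 to 0.925 m from the base axis. Payload 5.7 kg.
Tool frame: the origin (TCP) lies midway between the tips of the shut fingers; the grasp point (between the pads) lies 19 mm behind it; z points along the fingers, y is the direction in which the jaws open and shut (so a half turn about z gives the same grasp; the last joint's range is limited). The gripper opens to 85 mm and grips with 20 to 120 N. Pads are 22 mm wide; open, the fingers measure 114 mm over their backs; the gripper's body (76 mm by 85 mm) begins 54 mm behind the grasp point. The pads swing forward as they close: fully open they stand 13 mm farther back than shut.
Start: joints at [-1.217, 0.359, 1.51, -0, 1.272, -0.115], TCP at [0.271, -0.535, 0.231] pointing down, gripper open.
Joint ranges: [-2.97, 2.97], [-1.01, 2.36], [0.21, 2.38], [-0.96, 4.11], [0.2, 2.71], [-2.98, 2.98]. Speed limits (rad/s): [2.39, 2.39, 3.14, 3.14, 3.14, 3.14].

INTERFACE

Orientations are given as [roll, pitch, yaw] about the fixed x, y, z axes, in that order (R = Rz(yaw) Ry(pitch) Rx(roll)).
In Python, from plant import r gives the robot as it stands.
- The arm moves only by the shell command python3 -m inch 'ROWS' [OPENING]. ROWS is JSON, a list of rows, each a list of 6 numbers: the shift along the tool's x, y, z in units of 60 mm (1.0 is 60 mm), then the turn, a rotation vector about the tool's x, y, z in units of 5 degrees (1.0 is 5 degrees). A call has 1 to 12 rows; each row shifts and turns the commanded pose from where the row before left it, along the tool's axes as they then stand; what a row does not reach is not made up. A row lasts 1/8 s, in which the tool goes at most 62.5 mm and 10.7 degrees, less where a joint would pass 70% of its speed; a pose out of reach is approached as far as the arm can. A call is refused whole if a number of a shift passes 1 or a number of a turn 1, either way. A call with a gripper value outside its range is refused whole. OPENING is the finger opening in mm, from 0 to 85.4, set as the call begins (- or left out, the last holds). The fingers move at their own pace and stop on an object; the grip force is fixed at half the most. Time passes only in rows, so rows that do not move let the fingers close. It gives the time, the measured TCP pose, the force and the opening at its end, in the units of the state.
- r.observe(): the state, without advancing time (a new reading comes with each control period).
- r.grab_frame(name): name is "scene" or "top"; returns the picture (480x640x3 uint8, blue, green, red); there is no depth.
- r.camera_info(name): a dict with "fov_y" (degrees; the focal length in pixels is half the picture's height over the tangent of half this angle, whatever the lens; pixels are square), "cx", "cy" (the principal point, pixels), "R" (3x3) and "t" (3): a world point X has camera coordinates R X + t. Camera axes: x right, y down, z forward; pixel columns grow to the right and rows downward; lengths in m; the calibration is good to about 2 mm. A picture is of the moment at which its call begins. camera_info takes no time and is no camera call.
- r.close_job(): hands the job in, once; it reports no verdict.
Trained networks look in the newest picture that a camera, given by its name, has taken for a name from the list of things; names that differ only in an ending like _2 or _b are one class to them, and where a whole thing is asked for, a point or a joint stands for the part that bears it (a point fixed in the world has none). Each returns a list of dicts, best first, with "score" (0 to 1); they miss things now and then, are a little off and sometimes report something else, mostly with a low value. They report only what shows in the picture. A call takes as long as a camera call.
- r.boxes_of(name, camera): "point" ([column, row] in pixels, amid what is visible of it).
The state is a dict: "time": time; "joints": joint angles; "qd": joint speeds; "effort": joint torques, N m; "ee_pos": TCP position; "eef_rot": TCP orientation; "force": force on the tool from outside, world axes, zero at the start; "torque": the same for the moment, N m; "width": finger opening in m.
Only numpy, scipy, OpenCV 4.12 (cv2) and the standard library are available. Lean on these libraries where they do the work, as an engineer would, in place of code of your own. Each camera call takes 0.05 s, during which the arm holds its last target. There are 200 camera calls.

## Working session

There is one attempt and no reset: what is moved stays moved. The work goes in short steps, Python scripts to look and compute and a shell command to move; the robot and the scene stay as the last step left them, time stands still between calls to the robot, and variables do not carry over. Pictures are saved under pics/ and viewed, about 8 in all and at most 12, crops included, and the job is handed in when it is done.

```bash
ls; mkdir -p pics; cat > h.py <<'E'
import numpy as np, cv2
from plant import r
def cam(n):
    i=r.camera_info(n); f=240/np.tan(np.radians(i['fov_y'])/2)
    return f,i['cx'],i['cy'],np.array(i['R']),np.array(i['t'])
def ray(n,p):
    f,cx,cy,R,t=cam(n); d=R.T@np.array([(p[0]-cx)/f,(p[1]-cy)/f,1]); return -R.T@t,d
def atz(n,p,z):
    o,d=ray(n,p); return o+d*(z-o[2])/d[2]
def proj(n,X):
    f,cx,cy,R,t=cam(n); c=R@np.array(X)+t; return np.array([f*c[0]/c[2]+cx,f*c[1]/c[2]+cy])
def tri(p1,p2,n1='scene',n2='top'):
    (a,d),(b,e)=ray(n1,p1),ray(n2,p2); d=d/np.linalg.norm(d); e=e/np.linalg.norm(e)
    s=np.linalg.lstsq(np.c_[d,-e],b-a,rcond=None)[0]; P,Q=a+s[0]*d,b+s[1]*e
    return (P+Q)/2,np.linalg.norm(P-Q)
def snap(n,fn):
    im=r.grab_frame(n); cv2.imwrite('pics/'+fn,im); return im
E
python3 - <<'E'
from h import *
for n in('scene','top'):
    snap(n,n+'0.png'); f,cx,cy,R,t=cam(n); print(n,f,cx,cy,(-R.T@t).round(3),R.round(2).tolist())
    for k in('vise','jaw_fin','tray','tray_corner','tray_grip','foot_new','foot1','tape','screwdriver','pliers'):
        print(k,[(np.round(b['point']).tolist(),round(b['score'],2)) for b in r.boxes_of(k,n)][:5])
E
```

```text
pics
scene 567.5127307586876 322.341029410713 247.16140790087425 [ 0.976 -0.688  0.766] [[0.85, 0.52, -0.02], [0.35, -0.6, -0.72], [-0.38, 0.6, -0.7]]
vise [([364.0, 183.0], 0.59)]
jaw_fin [([359.0, 171.0], 0.83)]
tray [([274.0, 300.0], 0.71)]
tray_corner [([276.0, 299.0], 0.7), ([362.0, 171.0], 0.34)]
tray_grip [([276.0, 296.0], 0.64)]
foot_new [([377.0, 180.0], 0.58), ([275.0, 297.0], 0.48)]
foot1 [([306.0, 277.0], 0.73), ([244.0, 313.0], 0.71), ([270.0, 278.0], 0.56)]
tape [([429.0, 291.0], 0.56)]
screwdriver []
pliers [([475.0, 209.0], 0.97)]
top 604.9601976883121 318.9991386721574 239.29509866422106 [ 0.495 -0.102  1.369] [[0.0, -1.0, 0.01], [-0.99, -0.0, -0.1], [0.1, -0.0, -0.99]]
vise [([187.0, 283.0], 0.9)]
jaw_fin [([187.0, 286.0], 0.85), ([375.0, 288.0], 0.31)]
tray [([185.0, 284.0], 0.6), ([355.0, 273.0], 0.58)]
tray_corner [([352.0, 273.0], 0.93)]
tray_grip [([351.0, 272.0], 0.88)]
foot_new [([374.0, 289.0], 0.36)]
foot1 [([332.0, 289.0], 0.66), ([321.0, 263.0], 0.5), ([373.0, 289.0], 0.43)]
tape [([267.0, 172.0], 0.69)]
screwdriver [([185.0, 286.0], 0.72), ([464.0, 289.0], 0.63)]
pliers [([171.0, 180.0], 0.89)]
```

View pics/scene0.png

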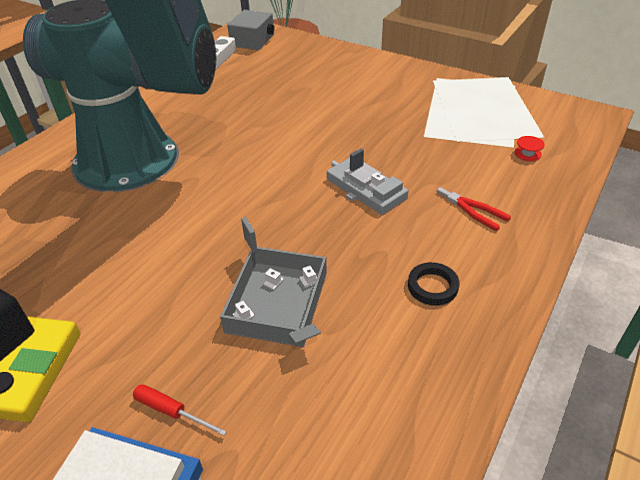

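View pics/top0.png

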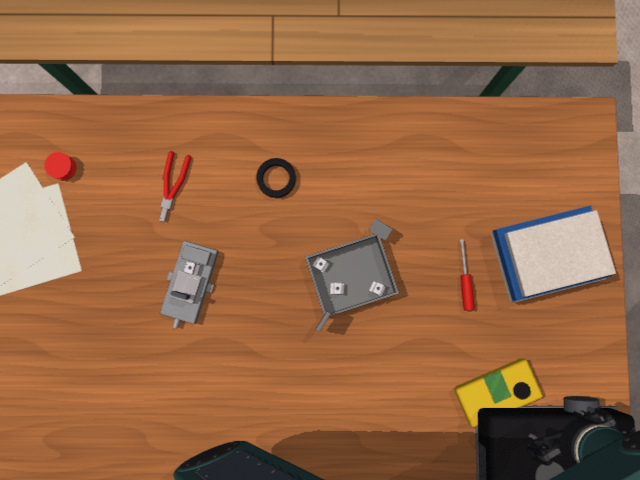

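The scene view shows the vise near (367,182), with its jaw fin at (357,159). The tray is near (274,295), with its fin at (250,235), its lip at (304,335), and feet at (273,278), (308,275) and (243,311). The top view shows the vise at (190,283), the tray at (352,273), its fin at (323,322) and its lip at (381,231). I'll make an enlarged mosaic to get exact pixels.

```bash
cat > crop.py <<'E'
from h import *
def crop(im,x,y,w,h,s):
    c=cv2.resize(im[y:y+h,x:x+w],None,fx=s,fy=s,interpolation=cv2.INTER_CUBIC)
    for k in range(0,w,10):
        L=8 if k%20 else 14; cv2.line(c,(k*s,0),(k*s,L),(0,255,255),1)
        if k%20==0: cv2.putText(c,str(x+k),(k*s,24),0,.4,(0,255,255),1)
    for k in range(0,h,10):
        cv2.line(c,(0,k*s),(8,k*s),(0,255,255),1)
        if k%20==0: cv2.putText(c,str(y+k),(10,k*s+4),0,.4,(0,255,255),1)
    return c
E
python3 - <<'E'
from crop import *
t=cv2.imread('pics/top0.png');s=cv2.imread('pics/scene0.png')
cv2.imwrite('pics/m1.png',np.vstack([np.hstack([crop(t,145,235,100,100,4),crop(s,320,140,100,75,4).copy() if 0 else crop(s,315,135,100,100,4)])]))
cv2.imwrite('pics/m2.png',np.hstack([crop(t,300,215,100,125,4),crop(s,215,215,120,150,3)[:, :400] if 0 else cv2.resize(crop(s,215,215,120,150,3),(400,500))]))
E
```

```text
(no output)
```

View pics/m1.png

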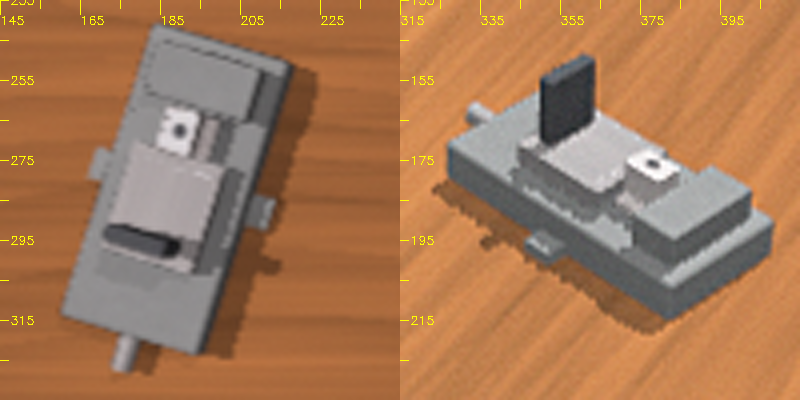

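View pics/m2.png

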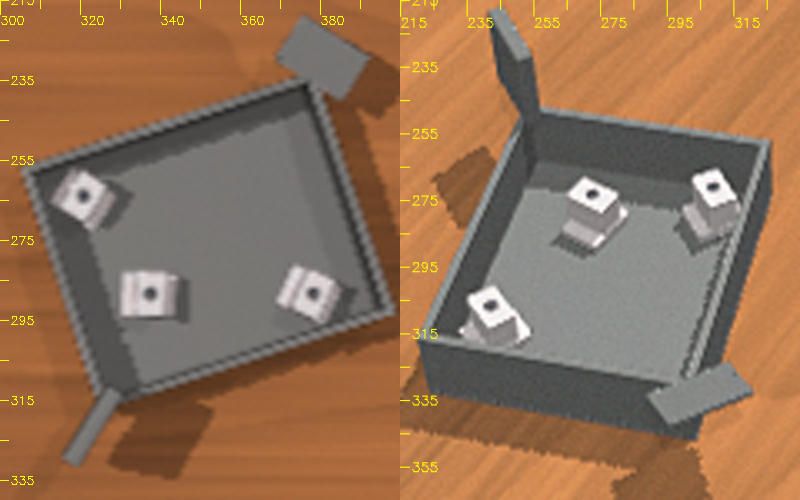

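Mosaic 1 shows the clamped foot's hole at top (189.8,267.8) and scene (378,176), and the jaw fin's top at top (180.5,295) and scene (356.8,151.8). Mosaic 2 shows the tray's rim corners, its fin top at top (323,322) and scene (248.6,225.5), and the three feet holes. I'll triangulate these and fit poses.

```bash
cat > fit.py <<'E'
from h import *
from scipy.optimize import least_squares
def fit(obs,x0):
    def X(p,l): c,s=np.cos(p[2]),np.sin(p[2]); return [p[0]+c*l[0]-s*l[1],p[1]+s*l[0]+c*l[1],l[2]]
    g=lambda p:np.concatenate([proj(n,X(p,l))-np.array(q) for n,q,l in obs])
    s=least_squares(g,x0,loss='soft_l1'); return s.x,g(s.x).reshape(-1,2)
E
python3 - <<'E'
from fit import *
pr=lambda k,a,b:print(k,*[np.round(v,4) for v in tri(a,b)])
pr('foot_new top',(378,176),(189.75,267.75))
pr('jawfin top',(356.75,151.75),(180.5,295))
pr('trayfin top',(248.6,225.5),(323,322))
pr('fA',(272.6,272.9),(337.5,288.25)) ; pr('fB',(308.9,271.1),(320.75,263.75)); pr('fC',(242,306.5),(378.25,288.25))
for n,q in (('cornR',(221.6,317.6)),):pr(n,q,(398.25,293))
pr('cornL',(326.6,257.9),(305.5,258))
m1l=lambda u,v:(145+u/4,235+v/4); m1r=lambda u,v:(315+(u-400)/4,135+v/4)
m2l=lambda u,v:(300+u/4,215+v/4); m2r=lambda u,v:(215+(u-400)/3.3333,215+v/3.3333)
tr=[('top',m2l(22,172),(-.085,.07,.044)),('top',m2l(312,82),(.085,.07,.044)),('top',m2l(393,312),(.085,-.07,.044)),
('scene',m2r(772,143),(-.085,.07,.044)),('scene',m2r(422,342),(.085,-.07,.044)),('scene',m2r(695,440),(.085,.07,0)),('scene',m2r(430,392),(.085,-.07,0)),
('scene',m2r(512,35),(-.091,-.075,.09)),('top',m2l(92,428),(-.091,-.075,.09))]
print('tray',*fit(tr,[.45,-.16,-1.25]))
vi=[('top',m1l(155,25),(-.055,-.04,.025)),('top',m1l(292,65),(-.055,.04,.025)),('top',m1l(198,353),(.115,.04,.025)),('top',m1l(62,313),(.115,-.04,.025)),
('scene',m1r(773,225),(-.055,-.04,.025)),('scene',m1r(670,285),(-.055,.04,.025)),('scene',m1r(447,143),(.115,.04,.025)),
('scene',m1r(652,164),(0,0,.051)),('top',m1l(179,131),(0,0,.051)),('scene',m1r(567,67),(.06,0,.081)),('top',m1l(142,240),(.06,0,.081))]
print('vise',*fit(vi,[.42,.2,2.9]))
print(r.observe())
E
```

```text
foot_new top [0.5677 0.1746 0.0468] 0.0036
jawfin top [0.5088 0.1864 0.0799] 0.0057
trayfin top [ 0.453  -0.1158  0.0833] 0.0052
fA [ 0.5245 -0.1489  0.0274] 0.0032
fB [ 0.5784 -0.1119  0.027 ] 0.0025
fC [ 0.5247 -0.2391  0.0277] 0.0028
cornR [ 0.515  -0.2814  0.037 ] 0.0046
cornL [ 0.5921 -0.0769  0.0366] 0.0068
tray [ 0.55587383 -0.18036831 -1.25150115] [[-0.58759298 -3.10819695]
 [ 0.25061241 -4.39802574]
 [ 0.45896936 -1.33451296]
 [-0.45469743 -1.69161065]
 [-2.16960302 -1.56288079]
 [ 0.22739758 -0.03573901]
 [-0.73000859 -0.05926337]
 [-1.06091859 -1.50873746]
 [ 0.06542963 -2.30181055]]
vise [0.56727095 0.17036799 2.86156542] [[-0.20352555 -2.16246451]
 [-0.17360972 -2.12457863]
 [ 0.37571458 -0.22099972]
 [-0.30377909 -0.49008331]
 [-0.23946725 -2.34406938]
 [-0.81349149 -0.11362974]
 [-2.30514221 -0.84014138]
 [-1.88865191 -0.4920334 ]
 [ 1.0895364  -0.62882889]
 [-0.88225776 -0.27600351]
 [-1.10985137 -1.4968232 ]]
{'time': 1.1, 'joints': array([-1.21711512e+00,  3.58816474e-01,  1.51039683e+00, -3.01594878e-06,
        1.27251145e+00, -1.15112546e-01]), 'qd': array([-0.00098183,  0.0014002 ,  0.0006943 , -0.00175768, -0.00171547,
        0.0014867 ]), 'effort': array([-4.04997136e-04, -5.27619302e+01, -2.79054683e+01, -1.37786947e-04,
        1.93301508e-03, -5.31403444e-06]), 'ee_pos': array([ 0.27106004, -0.53524391,  0.23125816]), 'eef_rot': array([-3.14146109e+00, -1.23101307e-05,  4.68794635e-01]), 'force': array([ 0.48965918,  0.33670542, -0.30588283]), 'torque': array([ 0.00368226,  0.01120723, -0.01676753]), 'width': 0.08521080243772389}
```

```bash
cat > joint.py <<'E'
from h import *
from scipy.optimize import least_squares
print(r.camera_info('top').keys(), r.camera_info('top'))
m1l=lambda u,v:(145+u/4,235+v/4); m1r=lambda u,v:(315+(u-400)/4,135+v/4)
m2l=lambda u,v:(300+u/4,215+v/4); m2r=lambda u,v:(215+(u-400)/3.3333,215+v/3.3333)
tr=[('top',m2l(22,172),(-.085,.07,.044)),('top',m2l(312,82),(.085,.07,.044)),('top',m2l(393,312),(.085,-.07,.044)),
('scene',m2r(772,143),(-.085,.07,.044)),('scene',m2r(422,342),(.085,-.07,.044)),('scene',m2r(695,440),(.085,.07,0)),('scene',m2r(430,392),(.085,-.07,0)),
('scene',m2r(512,35),(-.091,-.075,.09)),('top',m2l(92,428),(-.091,-.075,.09))]
vi=[('top',m1l(155,25),(-.055,-.04,.025)),('top',m1l(292,65),(-.055,.04,.025)),('top',m1l(198,353),(.115,.04,.025)),('top',m1l(62,313),(.115,-.04,.025)),
('scene',m1r(773,225),(-.055,-.04,.025)),('scene',m1r(670,285),(-.055,.04,.025)),('scene',m1r(447,143),(.115,.04,.025)),
('scene',m1r(652,164),(0,0,.051)),('top',m1l(179,131),(0,0,.051)),('scene',m1r(567,67),(.06,0,.081)),('top',m1l(142,240),(.06,0,.081))]
def X(p,l): c,s=np.cos(p[2]),np.sin(p[2]); return [p[0]+c*l[0]-s*l[1],p[1]+s*l[0]+c*l[1],l[2]]
def d(n,q,k):
    f,cx,cy,R,t=cam(n); x=(q-[cx,cy])/f; return (x*(1+k*(x@x)))*f+[cx,cy]
def g(p,full=0):
    off={'top':p[6:8],'scene':p[8:10]};k={'top':p[10],'scene':p[11]};o=[]
    for P,obs in((p[:3],tr),(p[3:6],vi)):
        for n,q,l in obs:o.append(d(n,proj(n,X(P,l)),k[n])+off[n]-q)
    o=np.array(o)
    return o if full else np.r_[o.ravel(),p[6:10]*.5,p[10:]/.1*.5*KS]
for KS in(1,1000):
    s=least_squares(g,[.55,-.18,-1.25,.567,.17,2.86]+[0]*6,loss='soft_l1');print(KS,s.x.round(4),s.cost);print(np.c_[g(s.x,1)].round(1).tolist())
E
python3 joint.py
```

```text
dict_keys(['fov_y', 'cx', 'cy', 'R', 't']) {'fov_y': 43.27846659429525, 'cx': 318.9991386721574, 'cy': 239.29509866422106, 'R': array([[ 0.00426326, -0.99997794,  0.00509336],
       [-0.99482752, -0.00475812, -0.10146708],
       [ 0.10148907, -0.00463443, -0.99482586]]), 't': array([-0.11138356,  0.63091392,  1.31126451])}Traceback (most recent call last):
  File "joint.py", line 22, in <module>
    s=least_squares(g,[.55,-.18,-1.25,.567,.17,2.86]+[0]*6,loss='soft_l1');print(KS,s.x.round(4),s.cost);print(np.c_[g(s.x,1)].round(1).tolist())
    return func(*args, **kwargs)
    result = trf(vector_fun.fun, vector_fun.jac, x0, f0, J0, lb, ub, ftol, xtol,
                 gtol, max_nfev, x_scale, loss_function, tr_solver,
                 tr_options.copy(), verbose, callback=callback_wrapped)
    return trf_no_bounds(
        fun, jac, x0, f0, J0, ftol, xtol, gtol, max_nfev, x_scale,
        loss_function, tr_solver, tr_options, verbose, callback=callback)
    J = jac(x)
    self._update_jac()
    ~~~~~~~~~~~~~~~~^^
    self.J = self.jac_wrapped(xp_copy(self.x), f0=self.f)
             
[... 646 characters left out ...]
lf.fun(x, *self.args, **self.kwargs))
                      ~~~~~~~~^^^^^^^^^^^^^^^^^^^^^^^^^^^^^^
    return np.atleast_1d(self.fun(x))
                         ~~~~~~~~^^^
    return self.f(x, *self.args, **self.kwargs)
           ~~~~~~^^^^^^^^^^^^^^^^^^^^^^^^^^^^^^
  File "joint.py", line 18, in g
    for n,q,l in obs:o.append(d(n,proj(n,X(P,l)),k[n])+off[n]-q)
                              ~^^^^^^^^^^^^^^^^^^^^^^^
  File "joint.py", line 14, in d
    f,cx,cy,R,t=cam(n); x=(q-[cx,cy])/f; return (x*(1+k*(x@x)))*f+[cx,cy]
                ~~~^^^
  File "h.py", line 4, in cam
    i=r.camera_info(n); f=240/np.tan(np.radians(i['fov_y'])/2)
ValueError: time passes only in moves, steps and waits
```

```bash
python3 - <<'E'
s=open('h.py').read()
s=s.replace("def cam(n):","import functools\n@functools.cache\ndef cam(n):"); open('h.py','w').write(s)
E
sed -i '/camera_info(.top.).keys/d' joint.py; python3 joint.py; python3 -c "
from h import *;print(r.observe()['time'])"
```

```text
1 [ 0.5546 -0.1805 -1.2518  0.5673  0.1729  2.8494  0.0228  1.8751  0.9104
  1.2962 -0.1679 -0.159 ] 8.634621777660612
[[-0.5, -0.7], [0.3, -1.9], [0.2, 0.9], [-0.2, -0.6], [-1.1, -1.0], [0.5, 0.5], [0.4, 0.3], [-0.5, -0.3], [0.1, -0.1], [0.2, -0.4], [-0.6, -0.0], [-0.1, 0.8], [0.3, -0.1], [0.7, -1.1], [0.1, 0.6], [-0.5, -0.3], [-0.6, 0.5], [1.0, 1.0], [0.7, 0.8], [-1.1, -0.3]]
1000 [ 0.5549 -0.1797 -1.2505  0.5681  0.171   2.8527  0.3474  1.7707  0.836
  1.0811 -0.     -0.    ] 10.641439318991353
[[-0.6, -0.9], [0.2, -2.2], [0.5, 0.8], [0.1, -1.1], [-1.5, -1.0], [0.9, 0.5], [-0.0, 0.5], [-0.5, -0.8], [0.1, -0.0], [0.1, -0.8], [0.1, -0.5], [-0.0, 1.2], [-0.6, 0.6], [1.0, -1.1], [0.2, 1.0], [-0.8, -0.1], [-0.6, 0.6], [1.2, 0.8], [0.6, 0.7], [-1.3, -0.2]]
1.1
```

```bash
cat > to.py <<'E'
import sys
from h import *
from scipy.spatial.transform import Rotation as Ro
# to.py x y z yaw [tiltdeg]: remaining shift (units of 60mm, in tool axes now) and turn (units of 5deg)
def go(x,y,z,yaw):
    o=r.observe(); R=Ro.from_euler('xyz',o['eef_rot']); T=Ro.from_euler('xyz',[np.pi,0,yaw])
    print('t',round(o['time'],2),'pos',o['ee_pos'].round(4),'rpy',np.round(o['eef_rot'],3),'w',round(o['width'],4),'F',o['force'].round(1))
    print('shift',(R.inv().apply(np.array([x,y,z])-o['ee_pos'])/.06).round(2),'turn',((R.inv()*T).as_rotvec()/np.radians(5)).round(2))
if __name__=='__main__': go(*map(float,sys.argv[1:5]))
E
python3 -m inch '[[0.7,-0.7,0,0,0,0],[0.7,-0.7,0,0,0,0],[0.7,-0.7,0,0,0,0],[0.7,-0.7,0,0,0,0],[0.7,-0.7,0,0,0,0],[0.7,-0.7,0,0,0,0],[0.7,-0.7,0,0,0,0],[0.7,-0.7,0,0,0,0],[0.7,-0.7,0,0,0,0],[0.7,-0.7,0,0,0,0],[0.7,-0.7,0,0,0,0],[0.7,-0.7,0,0,0,0]]' 40; python3 to.py 0.51 0.189 0.12 1.281
```

```text
time: 2.6
ee_pos: [0.4935, 0.1441, 0.2316]
eef_rot: [3.141, -0.001, 0.469]
force: [1.9, -0.4, 0.4]
width: 0.0397
t 2.6 pos [0.4935 0.1441 0.2316] rpy [ 3.141e+00 -1.000e-03  4.690e-01] w 0.0397 F [ 1.9 -0.4  0.4]
shift [ 0.58 -0.54  1.86] turn [ 0.01 -0.01 -9.3 ]
```

```bash
python3 -m inch '[[0.58,-0.54,0.3,0,0,0],[0,0,0.3,0,0,-1],[0,0,0.3,0,0,-1],[0,0,0.3,0,0,-1],[0,0,0.3,0,0,-1],[0,0,0.3,0,0,-1],[0,0,0,0,0,-1],[0,0,0,0,0,-1],[0,0,0,0,0,-1],[0,0,0,0,0,-1],[0,0,0,0,0,-0.3],[0,0,0,0,0,0]]'; python3 to.py 0.51 0.189 0.05 1.281
python3 - <<'E'
from crop import *
t=snap('top','t1.png');s=snap('scene','s1.png')
cv2.imwrite('pics/m3.png',np.hstack([crop(t,140,225,100,120,4),crop(s,310,90,100,120,4)]))
print(proj('top',r.observe()['ee_pos']),proj('scene',r.observe()['ee_pos']))
E
```

```text
time: 4.1
ee_pos: [0.5095, 0.1867, 0.1234]
eef_rot: [3.142, -0.0, 1.279]
force: [-0.6, -0.4, 0.2]
width: 0.0399
t 4.1 pos [0.5095 0.1867 0.1234] rpy [ 3.142 -0.     1.279] w 0.0399 F [-0.6 -0.4  0.2]
shift [ 0.04 -0.    1.22] turn [ 0.   -0.   -0.02]
[174.85528663 293.3343079 ] [356.16776479 134.17500311]
```

View pics/m3.png

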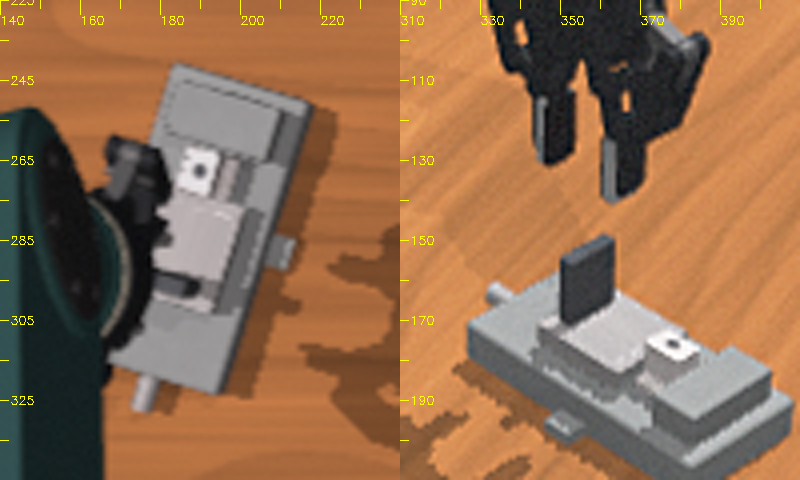

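The gripper is above the fin. Its tips' midpoint in the scene image is at about (357.5,135.5) against a projected (356.2,134.2), which matches the roughly 1 px offset I fitted. Next I go down, grip the fin and pull the jaw open.

```bash
python3 -m inch '[[0.04,0,0.42,0,0,0],[0,0,0.4,0,0,0],[0,0,0.4,0,0,0],[0,0,0,0,0,0]]'; python3 -m inch '[[0,0,0,0,0,0],[0,0,0,0,0,0],[0,0,0,0,0,0],[0,0,0,0,0,0]]' 0; python3 to.py 0.4795 0.198 0.05 1.281
```

```text
time: 4.7
ee_pos: [0.5085, 0.1887, 0.0487]
eef_rot: [-3.138, 0.002, 1.28]
force: [-0.7, -0.2, 0.1]
width: 0.0399
time: 5.2
ee_pos: [0.5103, 0.1894, 0.0512]
eef_rot: [3.141, -0.001, 1.28]
force: [-3.6, 1.1, 7.1]
width: 0.0091
t 5.2 pos [0.5103 0.1894 0.0512] rpy [ 3.141e+00 -1.000e-03  1.280e+00] w 0.0091 F [-3.6  1.1  7.1]
shift [-0.01 -0.53  0.02] turn [ 0.01 -0.01 -0.01]
```

```bash
python3 -m inch '[[0,-0.1,0,0,0,0],[0,-0.1,0,0,0,0],[0,-0.1,0,0,0,0],[0,-0.1,0,0,0,0],[0,-0.1,0,0,0,0],[0,0,0,0,0,0],[0,0,0,0,0,0]]'; python3 -m inch '[[0,0,0,0,0,0],[0,0,0,0,0,0],[0,0,-0.6,0,0,0],[0,0,-0.8,0,0,0]]' 40; python3 to.py 0.5675 0.172 0.1 2.852
python3 - <<'E'
from crop import *
for n in('top','scene'):
    snap(n,n+'2.png'); print([(np.round(b['point'],1).tolist(),round(b['score'],2)) for k in('foot_new','jaw_fin') for b in r.boxes_of(k,n)][:6])
E
```

```text
time: 6.08
ee_pos: [0.4819, 0.1978, 0.0512]
eef_rot: [3.14, -0.001, 1.281]
force: [-0.2, -1.6, 9.1]
width: 0.0091
time: 6.58
ee_pos: [0.4798, 0.1973, 0.1337]
eef_rot: [-3.138, 0.002, 1.28]
force: [0.2, 0.6, -0.7]
width: 0.04
t 6.58 pos [0.4798 0.1973 0.1337] rpy [-3.138e+00  2.000e-03  1.280e+00] w 0.04 F [ 0.2  0.6 -0.7]
shift [0.02 1.52 0.56] turn [ -0.05  -0.02 -18.01]
[([192.4, 267.8], 0.5), ([184.0, 297.7], 0.56)]
[([351.0, 167.0], 0.56)]
```

```bash
python3 -m inch '[[0,0.76,0,0,0,-1],[0.066,0.757,0,0,0,-1],[0,0,0,0,0,-1],[0,0,0,0,0,-1],[0,0,0,0,0,-1],[0,0,0,0,0,-1],[0,0,0,0,0,-1],[0,0,0,0,0,-1],[0,0,0,0,0,-1],[0,0,0,0,0,-1],[0,0,0,0,0,-1],[0,0,0,0,0,-1]]' 50;  python3 -m inch '[[0,0,0,0,0,-1],[0,0,0,0,0,-1],[0,0,0,0,0,-1],[0,0,0,0,0,-1],[0,0,0,0,0,-1],[0,0,0,0,0,-1],[0,0,0,0,0,0]]'; python3 to.py 0.5675 0.172 0.03 2.852
python3 - <<'E'
from crop import *
t=snap('top','t3.png');s=snap('scene','s3.png')
cv2.imwrite('pics/m4.png',np.hstack([crop(t,140,225,100,120,4),crop(s,320,90,100,120,4)]))
print(proj('top',r.observe()['ee_pos']),proj('scene',r.observe()['ee_pos']))
E
```

```text
time: 8.38
ee_pos: [0.5689, 0.179, 0.1321]
eef_rot: [-3.138, -0.002, 2.33]
force: [-0.6, 0.4, 0.3]
width: 0.05
time: 9.25
ee_pos: [0.5691, 0.1791, 0.1324]
eef_rot: [-3.14, -0.003, 2.85]
force: [-0.5, 0.2, 0.2]
width: 0.0499
t 9.25 pos [0.5691 0.1791 0.1324] rpy [-3.14e+00 -3.00e-03  2.85e+00] w 0.0499 F [-0.5  0.2  0.2]
shift [-0.01 -0.12  1.71] turn [-0.02 -0.03 -0.02]
[178.33258005 263.75559297] [381.06328702 140.19113388]
```

View pics/m4.png

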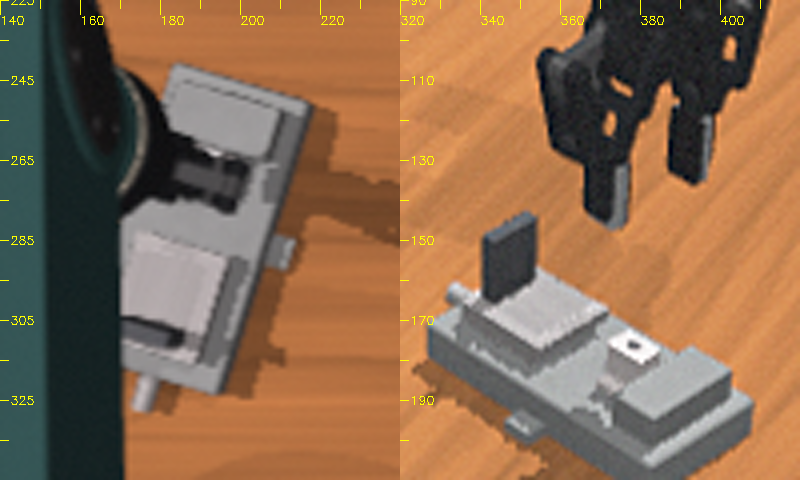

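The jaw is open with about a 30 mm gap, the foot is still standing (hole in the scene image at (378.5,176.5)), and the gripper is aligned above it. I'll correct 7 mm along tool y, then descend and grip.

```bash
python3 -m inch '[[0,-0.12,0.4,0,0,0],[0,0,0.5,0,0,0],[0,0,0.4,0,0,0],[0,0,0.25,0,0,0],[0,0,0.17,0,0,0],[0,0,0,0,0,0],[0,0,0,0,0,0]]'; python3 to.py 0.5675 0.172 0.029 2.852;  python3 -m inch '[[0,0,0,0,0,0],[0,0,0,0,0,0],[0,0,0,0,0,0],[0,0,0,0,0,0]]' 0
```

```text
time: 10.22
ee_pos: [0.5689, 0.1725, 0.0316]
eef_rot: [3.141, 0.001, 2.851]
force: [0.5, -1.0, -0.3]
width: 0.0496
t 10.22 pos [0.5689 0.1725 0.0316] rpy [3.141e+00 1.000e-03 2.851e+00] w 0.0496 F [ 0.5 -1.  -0.3]
shift [ 0.02 -0.02  0.04] turn [ 0.01  0.01 -0.01]
time: 10.72
ee_pos: [0.5689, 0.1725, 0.0317]
eef_rot: [3.141, 0.001, 2.851]
force: [-0.6, 0.4, 5.6]
width: 0.0147
```

```bash
python3 -m inch '[[0,0,0,0,0,0],[0,0,0,0,0,0]]'; python3 - <<'E'
from crop import *
t=snap('top','t4.png');s=snap('scene','s4.png')
cv2.imwrite('pics/m5.png',np.hstack([crop(t,160,225,60,80,6)[:480],crop(s,340,125,70,80,6)]))
E
```

```text
time: 10.98
ee_pos: [0.5688, 0.1725, 0.0317]
eef_rot: [3.141, 0.001, 2.851]
force: [-0.3, -1.0, 6.4]
width: 0.0147
```

View pics/m5.png

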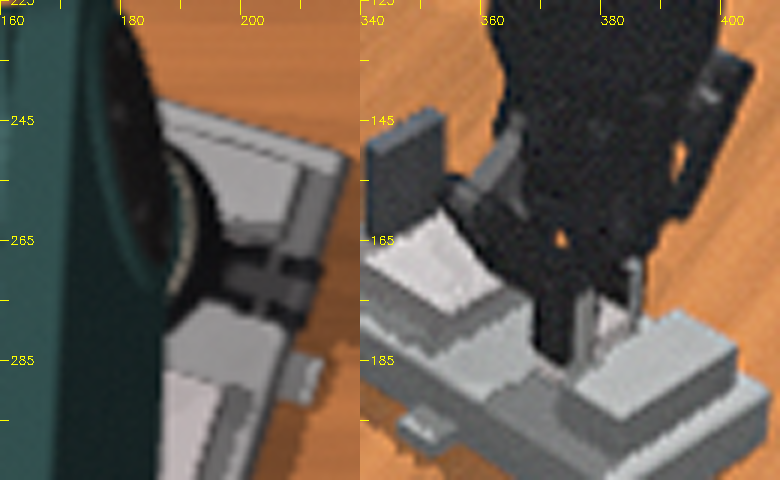

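The foot is between the pads and the grip is stable at 14.7 mm. That looks like the 16 mm side of the boss rather than 24 mm. Next I lift it clear.

```bash
python3 -m inch '[[0,0,-0.15,0,0,0],[0,0,-0.3,0,0,0],[0,0,-0.5,0,0,0],[0,0,-0.7,0,0,0],[0,0,-0.5,0,0,0],[0,0,0,0,0,0]]'; python3 to.py 0.5834 -0.218 0.16 1.89
python3 - <<'E'
from crop import *
t=snap('top','t5.png');s=snap('scene','s5.png')
cv2.imwrite('pics/m6.png',np.hstack([crop(t,150,225,80,120,5)[:, :400],crop(s,335,90,80,120,5)]))
E
```

```text
time: 11.82
ee_pos: [0.5704, 0.1728, 0.1638]
eef_rot: [3.138, 0.006, 2.851]
force: [-0.7, 0.7, -1.7]
width: 0.0147
t 11.82 pos [0.5704 0.1728 0.1638] rpy [3.138 0.006 2.851] w 0.0147 F [-0.7  0.7 -1.7]
shift [-2.07 -6.18  0.06] turn [ 0.07  0.05 11.01]
```

View pics/m6.png

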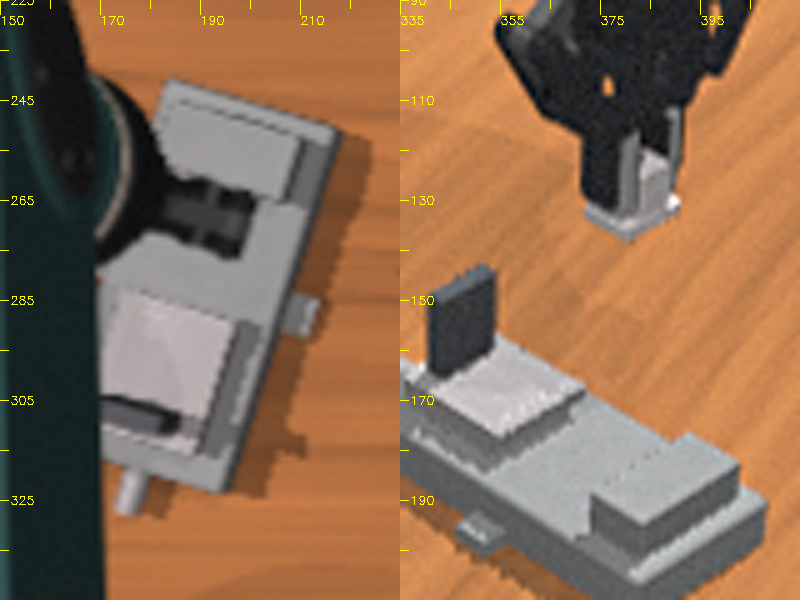

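The foot hangs cleanly in the grip and its flange ends are just below the fingertips. The vise is open. Next I carry the foot to the tray.

```bash
python3 -m inch '[[-0.296,-0.883,0,0,0,0],[-0.296,-0.883,0,0,0,0],[-0.296,-0.883,0,0,0,0],[-0.296,-0.883,0,0,0,0],[-0.296,-0.883,0,0,0,0],[-0.296,-0.883,0,0,0,0],[-0.296,-0.883,0,0,0,0],[0,0,0,0,0,1],[0,0,0,0,0,1],[0,0,0,0,0,1],[0,0,0,0,0,1],[0,0,0,0,0,1]]'; python3 -m inch '[[0,0,0,0,0,1],[0,0,0,0,0,1],[0,0,0,0,0,1],[0,0,0,0,0,1],[0,0,0,0,0,1],[0,0,0,0,0,1],[0,0,0,0,0,0],[0,0,0,0,0,0]]';python3 to.py 0.5834 -0.218 0.012 1.89
python3 - <<'E'
from crop import *
t=snap('top','t6.png');s=snap('scene','s6.png')
cv2.imwrite('pics/m7.png',np.hstack([crop(t,300,215,100,125,4),crop(s,215,215,100,125,4)]))
E
```

```text
time: 13.42
ee_pos: [0.5799, -0.218, 0.1582]
eef_rot: [-3.141, -0.003, 2.412]
force: [0.2, -0.4, -1.0]
width: 0.0147
time: 14.42
ee_pos: [0.5806, -0.2183, 0.1591]
eef_rot: [-3.14, -0.001, 1.893]
force: [0.3, -0.0, 0.7]
width: 0.0147
t 14.43 pos [ 0.5806 -0.2183  0.1591] rpy [-3.140e+00 -1.000e-03  1.893e+00] w 0.0147 F [ 0.3 -0.   0.7]
shift [-0.01  0.05  2.45] turn [-0.01 -0.01  0.03]
```

View pics/m7.png

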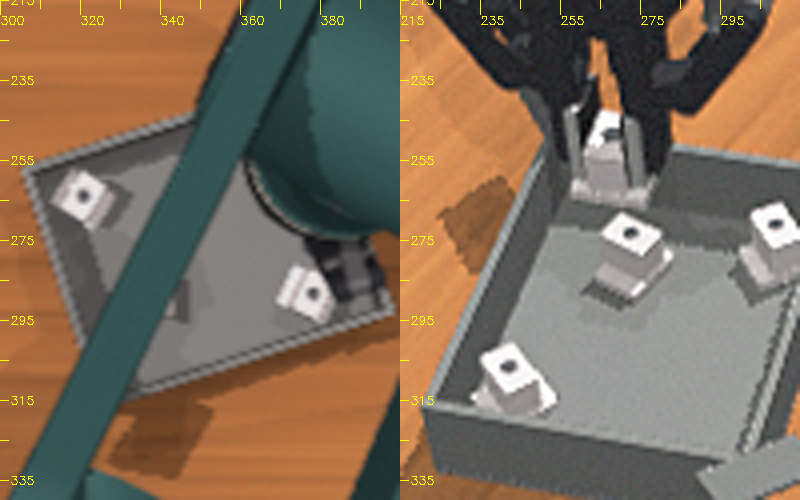

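The tray has not moved, its feet are where they were, and the finished foot hangs well above the empty lip quarter. I lower it and let go with a small opening.

```bash
python3 -m inch '[[0,0.05,0.5,0,0,0],[0,0,0.6,0,0,0],[0,0,0.6,0,0,0],[0,0,0.4,0,0,0],[0,0,0.2,0,0,0],[0,0,0.08,0,0,0],[0,0,0,0,0,0],[0,0,0,0,0,0]]'; python3 to.py 0.5834 -0.218 0.012 1.89
```

```text
time: 15.52
ee_pos: [0.5847, -0.218, 0.0181]
eef_rot: [3.14, 0.001, 1.891]
force: [-0.1, 0.3, -0.4]
width: 0.015
t 15.53 pos [ 0.5847 -0.218   0.0181] rpy [3.140e+00 1.000e-03 1.891e+00] w 0.015 F [-0.1  0.3 -0.4]
shift [ 0.01 -0.02  0.1 ] turn [0.01 0.01 0.02]
```

```bash
python3 -m inch '[[0,0,0.06,0,0,0],[0,0,0.04,0,0,0],[0,0,0,0,0,0]]';python3 -m inch '[[0,0,0,0,0,0],[0,0,0,0,0,0],[0,0,0,0,0,0]]' 30;python3 -m inch '[[0,0,-0.3,0,0,0],[0,0,-0.5,0,0,0],[0,0,-0.7,0,0,0],[0,0,-0.7,0,0,0],[0,0,0,0,0,0]]'; python3 - <<'E'
from fit import *
o=r.observe(); yaw=-1.251+.689; c,s=np.cos(-1.251),np.sin(-1.251)
g=[.555+c*-.091+s*.075,-.18+s*-.091-c*.075]; print('grip',g,yaw)
import to; to.go(*g,.14,yaw+np.pi)
for n in('top','scene'):
    snap(n,n+'7.png'); print([(np.round(b['point'],1).tolist(),round(b['score'],2)) for k in('foot1',) for b in r.boxes_of(k,n)])
E
```

```text
time: 15.9
ee_pos: [0.5838, -0.2175, 0.0109]
eef_rot: [-3.141, -0.0, 1.891]
force: [0.2, 0.5, -0.4]
width: 0.0146
time: 16.27
ee_pos: [0.5841, -0.2176, 0.0112]
eef_rot: [3.141, -0.0, 1.891]
force: [-0.1, -0.2, 0.1]
width: 0.0303
time: 16.9
ee_pos: [0.587, -0.219, 0.1485]
eef_rot: [3.135, 0.006, 1.891]
force: [-0.2, -0.3, -0.4]
width: 0.0297
grip [np.float64(0.4551945769171785), np.float64(-0.11719174000771085)] -0.5619999999999999
t 16.9 pos [ 0.587  -0.219   0.1485] rpy [3.135 0.006 1.891] w 0.0297 F [-0.2 -0.3 -0.4]
shift [ 2.3  -1.55  0.12] turn [ 0.05  0.1  -7.89]
[([374.6, 287.3], 0.66), ([320.9, 263.1], 0.63)]
[([307.4, 276.8], 0.58), ([244.3, 314.3], 0.48)]
```

```bash
python3 -m inch '[[0.767,-0.517,0,0,0,0],[0.767,-0.517,0,0,0,0],[0.767,-0.517,0,0,0,-0.9],[0,0,0,0,0,-1],[0,0,0,0,0,-1],[0,0,0,0,0,-1],[0,0,0,0,0,-1],[0,0,0,0,0,-1],[0,0,0,0,0,-1],[0,0,0,0,0,-1],[0,0,0,0,0,0],[0,0,0,0,0,0]]' 45; python3 to.py 0.455 -0.117 0.055 2.58
python3 - <<'E'
from crop import *
t=snap('top','t8.png');s=snap('scene','s8.png')
cv2.imwrite('pics/m8.png',np.hstack([crop(t,290,215,110,125,4)[:,:400],crop(s,220,190,100,125,4)]))
print(proj('scene',r.observe()['ee_pos']),proj('scene',[.455,-.117,.09]))
E
```

```text
time: 18.6
ee_pos: [0.4517, -0.1157, 0.1425]
eef_rot: [-3.141, -0.001, 2.579]
force: [-0.0, 0.2, 0.3]
width: 0.0449
t 18.6 pos [ 0.4517 -0.1157  0.1425] rpy [-3.141e+00 -1.000e-03  2.579e+00] w 0.0449 F [-0.   0.2  0.3]
shift [-0.06  0.01  1.46] turn [-0.   -0.02 -0.01]
[242.77937184 199.89404785] [247.21702184 223.62173832]
```

View pics/m8.png

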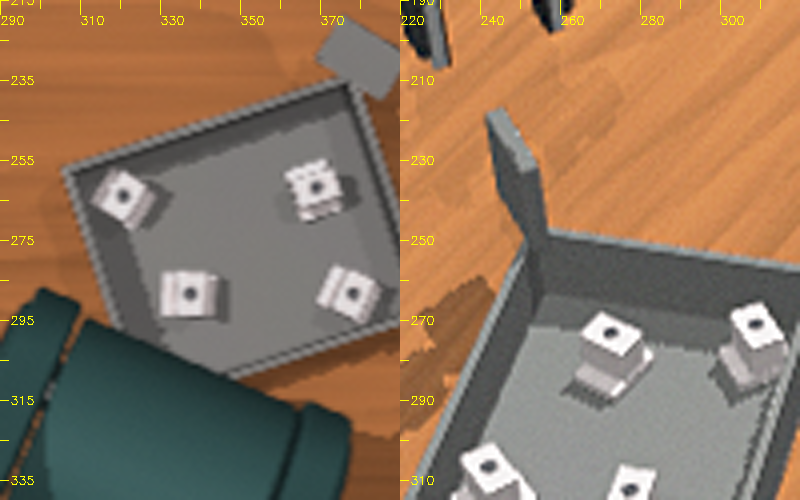

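All four feet stand in the tray, with the new one in the lip quarter at top (369,261). The fin top in the scene image is at (247.8,225), within 0.5 px of the prediction once the offset is applied. Next I descend and grip it.

```bash
python3 -m inch '[[-0.06,0,0.4,0,0,0],[0,0,0.5,0,0,0],[0,0,0.4,0,0,0],[0,0,0.16,0,0,0],[0,0,0,0,0,0]]'; python3 -m inch '[[0,0,0,0,0,0],[0,0,0,0,0,0],[0,0,0,0,0,0],[0,0,0,0,0,0],[0,0,0,0,0,0]]' 0;python3 to.py 0.455 -0.117 0.055 2.58
```

```text
time: 19.32
ee_pos: [0.455, -0.1177, 0.0552]
eef_rot: [-3.141, -0.001, 2.58]
force: [-0.9, 0.5, 0.3]
width: 0.0452
time: 19.95
ee_pos: [0.4559, -0.118, 0.0564]
eef_rot: [3.141, 0.002, 2.581]
force: [-0.3, 0.9, 7.3]
width: 0.0091
t 19.95 pos [ 0.4559 -0.118   0.0564] rpy [3.141e+00 2.000e-03 2.581e+00] w 0.0091 F [-0.3  0.9  7.3]
shift [0.02 0.01 0.02] turn [0.   0.02 0.01]
```

```bash
python3 -m inch '[[-0.044,0,-0.165,0,0.5,0],[-0.044,0,-0.165,0,0.5,0],[-0.044,0,-0.165,0,0.5,0],[-0.044,0,-0.165,0,0.5,0],[-0.044,0,-0.165,0,0.5,0],[0,0,0,0,0,0]]'; python3 - <<'E'
from to import *
o=r.observe();R=Ro.from_euler('xyz',o['eef_rot']).as_matrix();print('tilt',np.degrees(np.arccos(-R[2,2])),R[:,2].round(3),o['joints'].round(2),o['torque'].round(2))
c,s=.228,.055;th=np.radians(12.5);u=-c*np.cos(th)+s*np.sin(th)+c;h=c*np.sin(th)+s*np.cos(th)-s
print('want',.4559+u*np.cos(-.562),-.118+u*np.sin(-.562),.0564+h)
E
```

```text
time: 20.7
ee_pos: [0.4712, -0.1277, 0.1036]
eef_rot: [3.141, -0.216, 2.58]
force: [0.3, -0.2, -4.8]
width: 0.0094
tilt 12.386076763781569 [-0.181  0.114 -0.977] [-0.43  0.47  1.73  0.03  1.16 -1.45] [-0.15 -0.32  0.05]
want 0.47054645775052567 -0.12722344811986042 0.1044445123694838
```

```bash
python3 -m inch '[[-0.044,0,-0.165,0,0.5,0],[-0.044,0,-0.165,0,0.5,0],[-0.044,0,-0.165,0,0.5,0],[-0.044,0,-0.165,0,0.5,0],[-0.044,0,-0.165,0,0.5,0],[-0.044,0,-0.165,0,0.5,0],[-0.044,0,-0.165,0,0.5,0],[0,0,0,0,0,0],[0,0,0,0,0,0],[0,0,0,0,0,0],[0,0,0,0,0,0]]'; python3 - <<'E'
from to import *
from crop import *
o=r.observe();R=Ro.from_euler('xyz',o['eef_rot']).as_matrix();print('tilt',np.degrees(np.arccos(-R[2,2])),o['force'].round(1),o['torque'].round(2))
t=snap('top','t9.png');s=snap('scene','s9.png')
cv2.imwrite('pics/m9.png',np.hstack([crop(t,300,205,100,125,4),crop(s,235,225,100,125,4)]))
E
```

```text
time: 22.08
ee_pos: [0.5042, -0.1485, 0.162]
eef_rot: [3.142, -0.524, 2.581]
force: [0.1, -0.7, -4.7]
width: 0.0092
tilt 30.01254360794402 [ 0.1 -0.7 -4.7] [-0.3  -0.42  0.03]
```

View pics/m9.png

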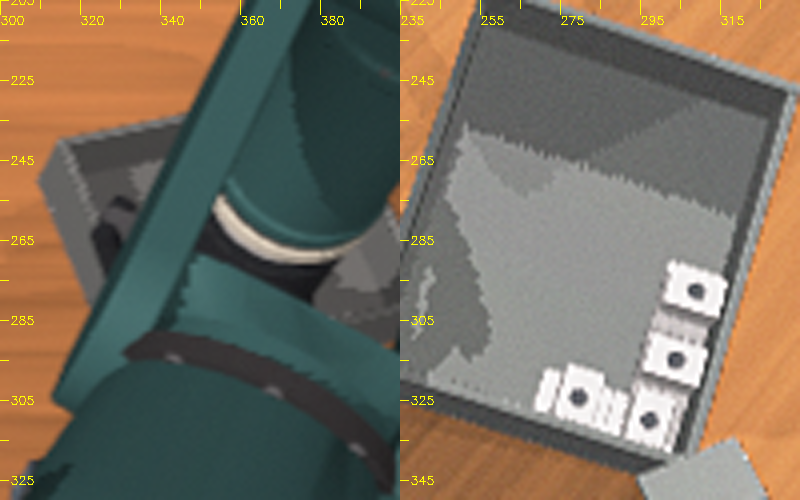

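All four feet have gathered in the lip corner, with holes in the scene image near (297,330), (303,315), (309,298) and (279,324). I'll check each distance to the corner and whether anything is still moving.

```bash
python3 -m inch '[[0,0,0,0,0,0],[0,0,0,0,0,0]]'; python3 - <<'E'
from to import *
from crop import *
Rt=Ro.from_euler('z',-1.251); P=np.array([.555,-.18,0])+Rt.apply([.085,.07,0])
d=np.array([np.cos(-.562),np.sin(-.562),0]); ax=np.cross([0,0,1],d); Rw=Ro.from_rotvec(ax*np.radians(30))*Rt
f=lambda X:Rw.inv().apply(X-P)+[.085,.07,0]
g=lambda l:Rw.apply(np.array(l)-[.085,.07,0])+P
off=np.array([.9,1.1])
print('chk TCP in tray',f(r.observe()['ee_pos']).round(3),'lip corner rim px',proj('scene',g([.085,.07,.044]))+off,'-x+y rim',proj('scene',g([-.085,.07,.044]))+off)
n=Rw.apply([0,0,1]); C=g([.08,.065,.004])
for u,v in((648,420),(676,360),(696,290),(578,398)):
    q=np.array([235+(u-400)/4,225+v/4])-off; o,e=ray('scene',q); X=o+e*(n@(g([0,0,.030])-o))/(n@e)
    l=f(X); print(q,l.round(3),'dist',np.linalg.norm(l[:2]-[.08,.065]).round(3))
a=cv2.imread('pics/s9.png').astype(int); b=snap('scene','s10.png').astype(int)
print('diff',np.abs(a-b)[225:350,235:335].max(),np.abs(a-b)[225:350,235:335].mean())
print([(np.round(x['point'],1).tolist(),round(x['score'],2)) for k in('tape','pliers','jaw_fin') for x in r.boxes_of(k,'scene')][:4])
E
```

```text
time: 22.42
ee_pos: [0.5045, -0.1487, 0.1622]
eef_rot: [3.141, -0.524, 2.581]
force: [-0.3, -0.8, -4.5]
width: 0.0092
chk TCP in tray [-0.091 -0.075  0.056] lip corner rim px [309.2109205  343.48925365] -x+y rim [336.74380689 246.67672771]
[296.1 328.9] [0.067 0.047 0.03 ] dist 0.022
[303.1 313.9] [0.04  0.051 0.03 ] dist 0.042
[308.1 296.4] [0.01  0.051 0.03 ] dist 0.071
[278.6 323.4] [0.068 0.018 0.03 ] dist 0.049
diff 124 3.298
[([430.8, 290.3], 0.93), ([438.6, 276.6], 0.4), ([350.7, 164.9], 0.75), ([294.6, 332.0], 0.72)]
```

```bash
python3 -m inch '[[0,0,0,0,0,0],[0,0,0,0,0,0],[0,0,0,0,0,0],[0,0,0,0,0,0],[0,0,0,0,0,0],[0,0,0,0,0,0]]'; python3 - <<'E'
from crop import *
a=cv2.imread('pics/s10.png'); b=snap('scene','s11.png')
for x,y,w,h in((265,285,55,55),(400,260,60,60),(325,150,90,60)):
    A,B=[cv2.cvtColor(i[y:y+h,x:x+w],6).astype(np.float32) for i in(a,b)]; print(cv2.phaseCorrelate(A,B),np.abs(A-B).mean())
cv2.imwrite('pics/m10.png',np.hstack([cv2.resize(a[250:350,250:350],(400,400)),cv2.resize(b[250:350,250:350],(400,400))]))
E
```

```text
time: 23.38
ee_pos: [0.5046, -0.1488, 0.1622]
eef_rot: [3.141, -0.524, 2.581]
force: [-0.4, -0.3, -4.2]
width: 0.0093
((0.0035597990035007854, 0.01816475716246302), 0.9975238282150692) 3.4016528
((-0.04975427314436587, -0.055950262027707254), 0.9900435625182258) 2.88
((-0.02361639797295112, 0.03499084817979892), 1.0145193324265656) 2.2151852
```

View pics/m10.png

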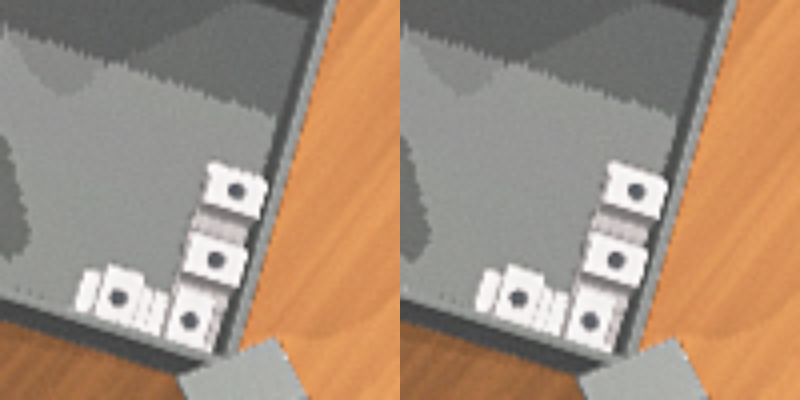

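The two frames are the same apart from image noise, so the feet are at rest in the corner. I'm handing in the job.

```bash
python3 -c "
from plant import r
print(r.close_job())"
```

```text
the job is handed in; nothing more can be done
None
```

I handed the job in at about 23.5 s of the 61 s allowed. The arm is still holding the tray by its fin at 30°, with all four feet gathered in the lip corner.

**What I did**
1. I pulled the vise jaw open by about 30 mm, with the foot still standing on the bed.
2. I lifted out the finished foot, set it down upright in the tray's lip quarter and let go.
3. I gripped the tray's fin and tipped the tray about its outer bottom corner.

**Last checks**
- **Feet:** their centres were about 22, 42, 49 and 71 mm from the inner corner (limit 90 mm). They did not move over the last second.
- **Tray grip:** the tilt was 30.0°, with the fin held firmly at 9.2 mm finger opening.
- **Vise and bystanders:** the jaw still looked open. The tape's image position had not moved. The pliers and screwdriver were not re-measured at the end, but the arm went nowhere near them.

**What disagreed**
- **Camera heights:** the raw two-camera heights came out 1 to 7 mm low, so I fitted a pixel offset of 1 to 2 px. The tip position and both fin grips later agreed with that fit.
- **Foot orientation:** the foot's boss measured about 15 mm across the vise where I expected 24 mm. It therefore appears to have stood turned 90° from the description, which did not affect the grasp.
- **Pixel difference:** the first frame-to-frame check showed a large difference, but static areas of the picture showed similar noise.

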